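# Hang the third organiser cup in the gap on the drawer's front panel

## Robot

A 6-joint arm with a two-finger parallel gripper is mounted at the origin on the work surface. World frame = base frame: x ahead of the robot, y to its left, z up, the work surface at z = 0. Lengths are in mm, angles in rad, forces in N, time in s.
With the tool pointing down it reaches from about 350 to 800 mm from the base axis. Payload 7.3 kg.
Tool frame: the origin (TCP) lies midway between the tips of the shut fingers; the grasp point (between the pads) lies behind it (bot.grip_point_offset is the z of the grasp point in the tool frame, in mm); z points along the fingers, x is the direction in which the jaws open and shut, and the axes are right-handed (so a half turn about z gives the same grasp; the last joint's range is limited). The gripper opens to 85 mm and grips with 20 to 120 N. Pads are 22 mm wide; open, the fingers measure 114 mm over their backs; the gripper's body (76 mm by 85 mm) begins 54 mm behind the grasp point. The pads swing forward as they close: fully open they stand 13 mm farther back than shut.
Start: joints at [-1.382, 0.342, 1.524, -0, 1.275, -0.146], TCP at [172.527, -495.862, 231.322] pointing down, gripper open.
Joint ranges: [-2.53, 2.53], [-0.77, 2.02], [0.04, 2.7], [-1, 4.14], [0.28, 2.66], [-3.11, 3.11]. Speed limits (rad/s): [2.57, 2.57, 3.14, 3.14, 3.14, 3.14].

## Interface

Orientations are given as [roll, pitch, yaw] about the fixed x, y, z axes, in that order (R = Rz(yaw) Ry(pitch) Rx(roll)).
In Python, from station import read_state, optics, workorder, bot gives the robot as it stands.
- The arm moves only by the tool arm_command, never from a script. Its argument "plan" is a list of rows, each a list of 7 numbers: the shift along the world's x, y, z normalised to -1 to 1, where 1 is 0.08 m, then the turn, a rotation vector about the world's x, y, z normalised to -1 to 1, where 1 is 0.5 rad, then the gripper's target within -1 to 1 (shut at 1, half-way at 0, fully open at -1). In form: [[dx, dy, dz, wx, wy, wz, hand], ...]. A call has 1 to 20 rows; each row shifts and turns the commanded pose from where the row before left it; what a row does not reach is not made up. A row lasts 1/10 s, in which the tool goes at most 50 mm and 8.59 degrees, less where a joint would pass 70% of its speed; a pose out of reach is approached as far as the arm can. A call with a number of a shift or a turn outside -1 to 1 is refused whole. A call with a gripper value outside its range is refused whole. The fingers move at their own pace and stop on an object; "squeeze" is the grip in N (left out, the last holds). Time passes only in rows, so rows that do not move let the fingers close. It gives the time, the measured TCP pose, the force and the opening at its end, in the units of the state.
- read_state(): the state, without advancing time (a new reading comes with each control period).
- optics.get_image(name): name is "side" or "top" or "wrist"; returns the picture (480x640x3 uint8, red, green, blue); there is no depth.
- optics.camera_info(name): a dict with "mtx" (3x3 intrinsics, pixels), "R" (3x3) and "t" (3): a world point X has camera coordinates R X + t. Camera axes: x right, y down, z forward; pixel columns grow to the right and rows downward; lengths in mm; the calibration is good to about 2 mm. A picture is of the moment at which its call begins: read the wrist's pose just before it. camera_info takes no time and is no camera call; for the wrist camera it gives the pose at the moment of the call.
- workorder.close_job(): hands the job in, once; it reports no verdict.
The state is a dict: "time_s": time; "q": joint angles; "joint_velocities": joint speeds; "tau": joint torques, N m; "tcp_pos": TCP position; "tcp_rot": TCP orientation; "contact_force": force on the tool from outside, world axes, zero at the start; "torque": the same for the moment, N m; "grip_width": opening from 0.0 (shut) to 1.0 (fully open).
Only numpy, scipy, OpenCV 4.12 (cv2) and the standard library are available. Lean on these libraries where they do the work, as an engineer would, in place of code of your own. Each camera call takes 0.05 s, during which the arm holds its last target.

## Task

Two hook-on organiser cups hang inside the half-open nightstand drawer from the top edge of its front panel, and the third stands on the surface outside, in front of the drawer. Lower the third cup into the gap between the two and hook it over the front panel like them, upright, inside the drawer and fully down, still holding it until it is nearly down, and let go. Do not dislodge or push along the hanging cups, and leave the other things in the drawer alone.

Things in the scene. Friction and masses are not known exactly. Their poses are not given: they have to be found in the camera images.
- cup: the one to hang: white plastic hook-on organiser cup, open-topped box 44 (own x) by 60 (y) by 80 mm tall, wall 3, about 0.12 kg. Origin: centre of its underside, z up. Its back is its -x side, with hook (cup_slot) and grip tab (cup_tab). At the start it stands upright on the work surface (z 0), turned at most 45 degrees from the hanging cups' direction.
- cup_slot (a point): top centre of the hook's slot, at (-33, 0, 80) mm in the cup's frame. Bridge: 5 thick (z 80 to 85), 50 wide in y, from the back wall's outer face (x -22) to a lip at x -44 to -48 that hangs down to z 55. The slot is 22 mm wide (x -22 to -44), open downwards.
- cup_tab (a point): centre of the cup's grip tab, at (-28, 0, 107.5) mm in the cup's frame. The solid tab stands up from the bridge: 12 thick in x, 34 wide in y, from z 85 to z 130. Pinch it from above across its thickness, fingers closing along the cup's x.
- neighbour_left: hanging cup, same shape, origin and axes as cup, hooked loosely over the front panel: bridge on the panel's top edge, back wall against the panel's inner face. It is on the nightstand's +y side of the gap. The gap between the two hanging cups is 78 to 84 mm wide.
- neighbour_right: hanging cup, as neighbour_left, on the nightstand's -y side of the gap; its centre is 138 to 144 mm from that of neighbour_left, along the panel.
- nightstand: wooden nightstand, fixed; its top drawer is half open and does not slide. Origin: on the work surface (z 0) straight under the middle of the drawer's front panel; own +x points from the panel into the drawer, y along the panel, z up. Drawer: open from x 6 to 235 mm, inner floor at z 75, side walls' top at z 160. Carcass behind that, top at z 205, books and a small clock-sized drum on it.
- rail_mid (a point): middle of the front panel's top edge, z 175 mm; axes as the nightstand's. The panel is 12 thick (x -6 to +6), 380 long in y; a bar handle stands 35 mm off its outer face at z 105. A correctly hung cup has its x along the nightstand's x, and its origin at nightstand x 28 (22 to 38 is possible within the hook's play) and z 95.
- cuff_case: bystander: white plastic blood pressure cuff case, 100 x 120 x 60 mm, on the drawer's floor; origin at the centre of its underside.
- pill_tray: bystander: grey plastic weekly pill tray, 45 x 160 x 25 mm, on the drawer's floor; origin at the centre of its underside.
- ring_dish: bystander: pink ceramic ring dish, 76 mm across, 24 tall, on the drawer's floor; origin at the centre of its underside.
- eraser: bystander: rubber eraser, 22 x 55 x 14 mm, on the drawer's floor; origin at the centre of its underside.
There are look-alikes about, which are no part of the job. What is shaped like the cup but orange is not meant.

How it is judged (in metres and radians):
On the way:
1. the held cup has been lowered between its neighbours, its hook over the panel, to within 15 mm of fully down (x of cup in the frame of nightstand between 0.018 and 0.047 m and y of cup in the frame of neighbour_left below -0.055 m and y of cup in the frame of neighbour_right above 0.055 m and z of cup in the frame of nightstand between 0.085 and 0.11 m and contact force between the fingers and cup above 0.3 N), for 0.1 s.
At the end, for the whole second after the job is handed in: The third cup hangs at rest between the others: hook over the panel (origin 18 to 47 mm inside the panel's middle plane), underside 85 to 104 mm above the surface, upright within 0.22 rad, square to the panel within 0.25. Both neighbours still hang at that height, upright within 0.22 (x of cup in the frame of nightstand between 0.018 and 0.047 m and y of cup in the frame of neighbour_left below -0.055 m and y of cup in the frame of neighbour_right above 0.055 m and z of cup in the frame of nightstand between 0.085 and 0.104 m and angle between each of cup, neighbour_left, neighbour_right's own z axis and vertical below 0.22 rad and z of neighbour_left in the frame of nightstand between 0.085 and 0.104 m and z of neighbour_right in the frame of nightstand between 0.085 and 0.104 m and angle between the x axis of cup and the x axis of nightstand, either way round below 0.25 rad and linear speed of cup below 0.02 m/s and angular speed of cup below 0.2 rad/s); the robot touches nothing.
It fails at once if a hanging cup is moved more than 15 mm or tipped more than 0.35 rad (distance of any of neighbour_left, neighbour_right from where it was at the start of the episode above 0.015 m or angle between any of neighbour_left, neighbour_right's own z axis and vertical above 0.35 rad).
It fails at once if another thing in the drawer is moved more than 20 mm (distance of any of cuff_case, pill_tray, ring_dish, eraser from where it was at the start of the episode above 0.02 m).
It also fails if it takes over 38 s, if anything falls off the work surface, if the arm or the gripper's body presses on something with over 40 N, if the wrist force passes 120 N, or if a joint passes its speed limit or range.

## Working session

There is one attempt and no reset: what is moved stays moved. The work goes in short steps, Python scripts to look and compute and a tool call to move; the robot and the scene stay as the last step left them, time stands still between calls to the robot, and variables do not carry over. Pictures are saved under pics/ and viewed, and the job is handed in when it is done.

Besides the shell and the picture viewer there is one more tool, called after ">>>" as name(argument=value, ...), one argument or row to a line, values as JSON. arm_command: Moves the arm, as the interface text tells. Scaled input: -1 to 1 covers 0.08 m each way for a shift and 0.5 rad each way for a turn. Its arguments: {"type":"object","properties":{"plan":{"type":"array","items":{"type":"array","items":{"type":"number","minimum":-1,"maximum":1}}},"squeeze":{"type":"number"}},"required":["plan"]}

```bash
ls; mkdir -p pics
python3 - <<'E'
from station import read_state, optics, bot
import cv2
for n in ("side","top","wrist"):
    im=optics.get_image(n); cv2.imwrite(f"pics/a_{n}.png",im[:,:,::-1])
    c=optics.camera_info(n); print(n,c)
print(read_state(), bot.grip_point_offset)
E
```

```text
pics
side {'mtx': array([[473.66470026,   0.        , 311.72823724],
       [  0.        , 473.66470026, 245.19129626],
       [  0.        ,   0.        ,   1.        ]]), 'R': array([[ 0.97736353, -0.21078923, -0.01812279],
       [-0.15989876, -0.67986832, -0.71568949],
       [ 0.13853853,  0.70238662, -0.69818344]]), 't': array([-535.06644113,   83.83608166,  788.80990111])}
top {'mtx': array([[613.66303369,   0.        , 313.93080953],
       [  0.        , 613.66303369, 239.96568912],
       [  0.        ,   0.        ,   1.        ]]), 'R': array([[ 0.00968096, -0.99976969, -0.01915314],
       [-0.98158947, -0.00584748, -0.19091338],
       [ 0.19075741,  0.02064874, -0.98142001]]), 't': array([-117.39295861,  556.26136495, 1086.46205204])}
wrist {'mtx': array([[331.55786925,   0.        , 318.91429378],
       [  0.        , 331.55786925, 242.00689108],
       [  0.        ,   0.        ,   1.        ]]), 'R': array([[ 3.28178722e-01, -9.44615283e-01, -8.32543744e-04],
       [-8.95869013e-01, -3.11522496e-01,  3.16816108e-01],
       [-2.99528693e-01, -1.03226455e-01, -9.48486616e-01]]), 't': array([-524.73613966,  -40.07344286,  380.11445066])}
{'time_s': 0.15, 'q': array([-1.38199582e+00,  3.42558838e-01,  1.52477596e+00, -2.28658012e-05,
        1.27539989e+00, -1.45942957e-01]), 'joint_velocities': array([ 1.68436106e-03, -8.12886971e-04, -2.08683232e-03,  1.01615336e-03,
        5.79211844e-05, -3.62292249e-04]), 'tau': array([ 3.06350572e-03, -4.33906209e+01, -2.46147805e+01, -1.40848133e-06,
        5.61565816e-03,  8.47048192e-07]), 'tcp_pos': array([ 172.46410169, -495.55553682,  230.7951554 ]), 'tcp_rot': array([-3.14144821e+00,  1.13307072e-03, -1.23604612e+00]), 'contact_force': array([ 0.03346133,  0.66460911, -1.07664494]), 'torque': array([ 0.01315106,  0.02651167, -0.02016925]), 'grip_width': 0.9983935772736892} -18.700000000000003
```

View pics/a_side.png

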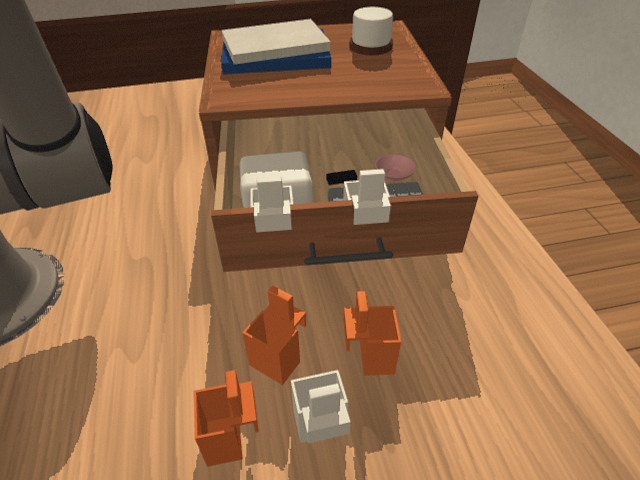

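View pics/a_top.png

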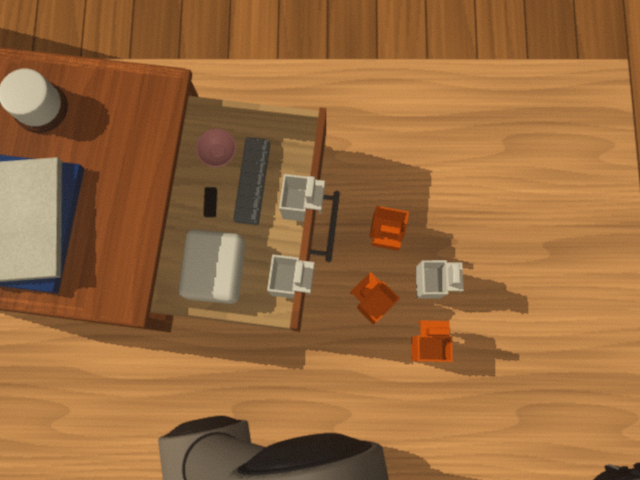

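View pics/a_wrist.png

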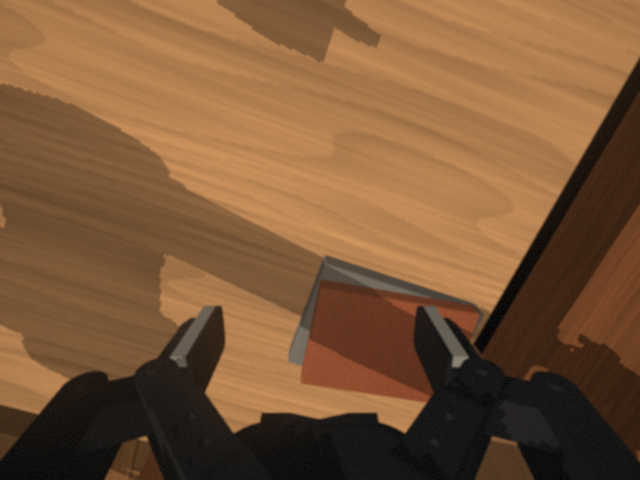

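The white cup standing outside is at top (438,278) / side (321,405). The orange look-alikes are at top (390,228), (375,298) and (433,342). The hanging white cups are at (300,197) and (290,275). Next are enlarged crops to confirm this.

Run:
```python
import cv2,numpy as np
im=cv2.imread("pics/a_top.png")
a=cv2.resize(im[250:310,405:475],None,fx=8,fy=8,interpolation=cv2.INTER_CUBIC)
cv2.imwrite("pics/b1.png",a)
b=cv2.resize(im[95:340,255:345],None,fx=5,fy=5,interpolation=cv2.INTER_CUBIC)
b=np.hstack([b[:600],cv2.resize(b[625:1225],None,fx=1,fy=1)[:, :350]])
cv2.imwrite("pics/b2.png",b[:600,:800]); print(a.shape,b.shape)
s=cv2.imread("pics/a_side.png")
cv2.imwrite("pics/b3.png",cv2.resize(s[360:450,280:360],None,fx=6,fy=6,interpolation=cv2.INTER_CUBIC))
```

```text
(480, 560, 3) (600, 800, 3)
```

View pics/b1.png

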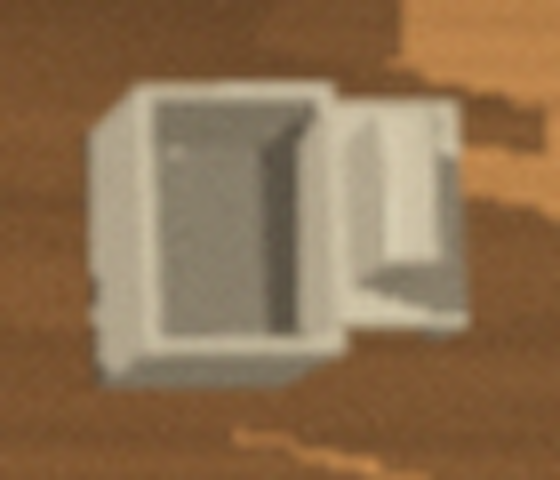

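View pics/b2.png

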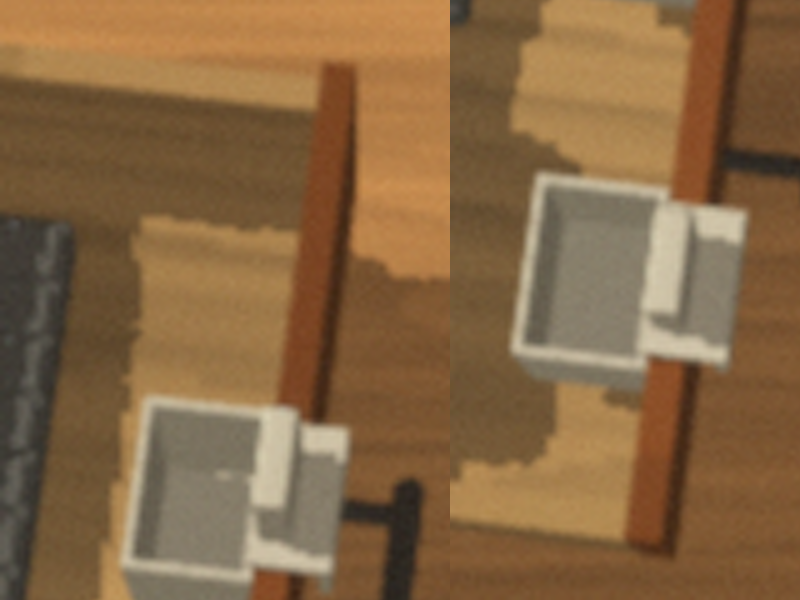

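View pics/b3.png

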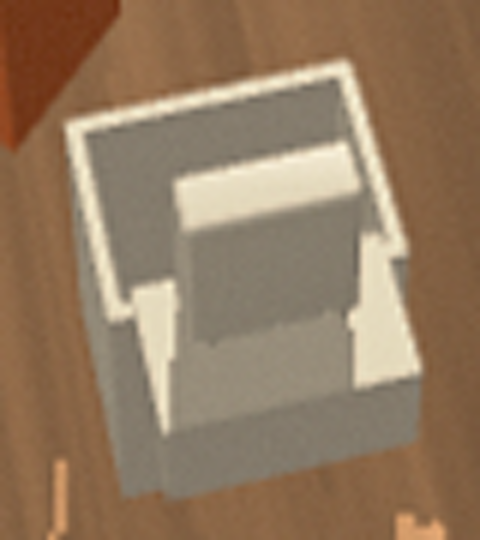

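```bash
cat > h.py <<'E'
import numpy as np
from station import optics
def ray(n,px,z):
    c=optics.camera_info(n);K,R,t=c['mtx'],c['R'],c['t']
    px=np.atleast_2d(px).astype(float)
    d=(np.c_[px,np.ones(len(px))]@np.linalg.inv(K).T)@R
    o=-R.T@t
    return o+d*((z-o[2])/d[:,2])[:,None]
E
python3 - <<'E'
from h import *
np.set_printoptions(precision=1,suppress=True)
f=lambda p,s,o:(np.array(p,float)+.5)/s-.5+np.array(o)
def show(n,P): print(n,P[:,:2].tolist() if 0 else P[:,:2].round(1).tolist(),'len',np.linalg.norm(np.diff(P,axis=0),axis=1), 'dir', np.degrees(np.arctan2(*np.diff(P,axis=0)[:,[1,0]].T)))
o1=(405,250);o2=(255,95);o3=(255-90,95+125)
R=[]
show('cup rim',ray('top',f([(137,84),(335,84),(347,350),(148,350)],8,o1),80))
show('cup tab',ray('top',f([(384,118),(436,118),(440,263),(387,263)],8,o1),130))
show('cup lip',ray('top',f([(458,102),(468,325)],8,o1),85))
show('NR rim',ray('top',f([(250,577),(125,568),(147,398)],5,o2),175))
show('NR tab',ray('top',f([(262,407),(298,407),(288,508),(252,505)],5,o2),225))
show('NL rim',ray('top',f([(668,188),(537,174),(513,352)],5,o3),175))
show('NL tab',ray('top',f([(655,203),(690,206),(675,316),(643,313)],5,o3),225))
show('NR lip',ray('top',f([(348,428),(331,573)],5,o2),180))
show('NL lip',ray('top',f([(747,210),(726,364)],5,o3),180))
pi=ray('top',[f((322,66),5,o2)[0:2],f((627,540),5,o3)],175);show('panel in',pi)
po=ray('top',[f((354,67),5,o2)[0:2],f((667,546),5,o3)],175);show('panel out',po)
os=(280,360)
show('side rim',ray('side',f([(68,122),(348,62),(408,255)],6,os),80))
show('side tab',ray('side',f([(176,180),(350,143),(360,187),(180,228)],6,os),130))
E
```

```text
cup rim [[516.3, -307.2], [516.6, -351.4], [456.9, -352.1], [456.6, -308.2]] len [44.2 59.7 44. ] dir [ -89.6 -179.3   90.4]
cup tab [[501.2, -351.7], [501.3, -362.7], [470.2, -362.5], [470.1, -351.3]] len [11.  31.1 11.2] dir [-89.6 179.5  90.4]
cup lip [[511.9, -377.5], [462.1, -377.9]] len [49.8] dir [-179.5]
NR rim [[584.2, -99.5], [587.1, -57.7], [646.2, -63.9]] len [41.9 59.5] dir [86.1 -6. ]
NR tab [[628.0, -104.5], [628.0, -116.1], [594.6, -113.2], [595.5, -101.7]] len [11.5 33.6 11.5] dir [-89.8 175.1  85.3]
NL rim [[504.3, -90.0], [508.7, -46.8], [449.9, -40.3]] len [43.5 59.2] dir [ 84.2 173.7]
NL tab [[491.3, -88.4], [490.4, -99.3], [455.9, -95.1], [456.8, -85.2]] len [11.  34.8 10. ] dir [-94.6 173.1  85. ]
NR lip [[634.5, -131.9], [584.5, -126.6]] len [50.3] dir [173.9]
NL lip [[496.4, -116.2], [445.9, -109.9]] len [50.8] dir [172.9]
panel in [[765.6, -122.1], [389.5, -78.5]] len [378.6] dir [173.4]
panel out [[765.2, -133.1], [387.7, -91.4]] len [379.8] dir [173.7]
side rim [[456.1, -310.1], [515.0, -309.4], [515.8, -353.3]] len [58.9 43.9] dir [  0.7 -88.9]
side tab [[470.3, -354.6], [502.8, -354.4], [502.3, -363.3], [469.0, -364.0]] len [32.5  8.9 33.3] dir [   0.4  -92.7 -178.9]
```

>>> arm_command(
  plan=[
    [0.49,0.215,0,0,0,-0.083,-1],
    [0.49,0.215,0,0,0,-0.083,-1],
    [0.49,0.215,0,0,0,-0.083,-1],
    [0.49,0.215,0,0,0,-0.083,-1],
    [0.49,0.215,0,0,0,-0.083,-1],
    [0.49,0.215,0,0,0,-0.083,-1],
    [0.49,0.215,0,0,0,-0.083,-1],
    [0.49,0.215,0,0,0,-0.083,-1],
    [0,0,0,0,0,0,-0.2],
    [0,0,0,0,0,0,-0.2],
    [0,0,0,0,0,0,-0.2],
  ],
  squeeze=40,
)

```text
time_s: 1.25
tcp_pos: [485.3, -358.6, 231.0]
tcp_rot: [3.141, 0.0, -1.568]
contact_force: [0.2, -0.3, 0.0]
grip_width: 0.599
```

Run:
```python
from station import read_state, optics
import cv2
s=read_state();print(s['tcp_pos'],s['tcp_rot'],s['grip_width'],s['time_s'])
for n in ("wrist",):
    cv2.imwrite(f"pics/c_{n}.png",optics.get_image(n)[:,:,::-1])
```

```text
[ 485.3218708  -358.56092217  231.01555976] [ 3.14063683e+00  2.64073799e-04 -1.56826929e+00] 0.5989798160524846 1.25
```

View pics/c_wrist.png

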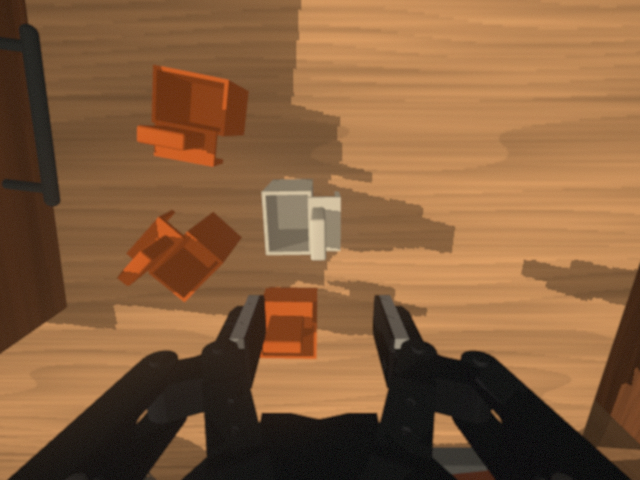

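The wrist view shows the white cup's tab at about (317,233), centred between the fingers in column. The orange cups stay clear of it. I'll check its position with a ray.

Run:
```python
from h import *
import cv2
im=cv2.imread("pics/c_wrist.png")
cv2.imwrite("pics/c2.png",cv2.resize(im[170:275,250:355],None,fx=5,fy=5,interpolation=cv2.INTER_CUBIC))
print(ray('wrist',[(311,208),(324,208),(326,260),(310,260)],130).round(1))
print(ray('wrist',[(262,191),(262,255),(308,254)],80).round(1))
```

```text
[[ 512.8 -352.9  130. ]
 [ 512.8 -362.6  130. ]
 [ 471.1 -364.5  130. ]
 [ 471.  -351.9  130. ]]
[[ 516.9 -308.4   80. ]
 [ 456.2 -305.1   80. ]
 [ 457.3 -348.6   80. ]]
```

View pics/c2.png

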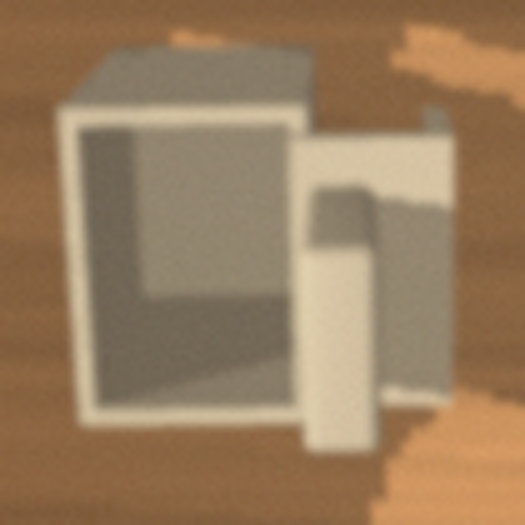

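>>> arm_command(
  plan=[
    [0.01,0,-0.4,0,0,0,-0.2],
    [0,0.005,-0.4,0,0,0,-0.2],
    [0,0,-0.4,0,0,0,-0.2],
    [0,0,-0.4,0,0,0,-0.2],
    [0,0,-0.12,0,0,0,-0.2],
    [0,0,0,0,0,0,-0.2],
    [0,0,0,0,0,0,1],
    [0,0,0,0,0,0,1],
    [0,0,0,0,0,0,1],
    [0,0,0,0,0,0,1],
    [0,0,0,0,0,0,1],
    [0,0,0,0,0,0,1],
    [0,0,0,0,0,0,1],
    [0,0,0,0,0,0,1],
  ],
  squeeze=40,
)

```text
time_s: 2.7
tcp_pos: [487.6, -358.5, 95.6]
tcp_rot: [-3.139, -0.002, -1.568]
contact_force: [-0.7, 1.4, 6.6]
grip_width: 0.131
```

Run:
```python
from station import read_state, optics
import cv2
s=read_state();print(s['tcp_pos'],s['tcp_rot'],s['grip_width'],s['contact_force'])
for n in ("side",):
    cv2.imwrite(f"pics/d_{n}.png",optics.get_image(n)[:,:,::-1])
```

```text
[ 487.61143096 -358.51056019   95.61142293] [-3.13937753e+00 -2.38123048e-03 -1.56785915e+00] 0.131266295356271 [-0.73388853  1.41836116  6.63904857]
```

View pics/d_side.png

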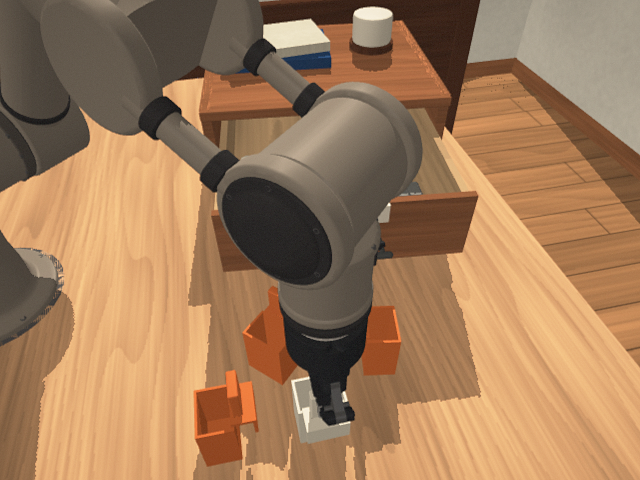

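>>> arm_command(
  plan=[
    [0,0,0.1,0,0,0,1],
    [0,0,0.4,0,0,0,1],
    [0,0,0.4,0,0,0,1],
    [0,0,0.4,0,0,0,1],
    [0,0,0.4,0,0,0,1],
    [0,0,0.4,0,0,0,1],
    [0,0,0.4,0,0,0,1],
    [0,0,0.4,0,0,0,1],
    [0,0,0.3,0,0,0,1],
    [0.1,0.2,0,0,0,-0.05,1],
    [0.15,0.3,0,0,0,-0.05,1],
    [0.15,0.3,0,0,0,-0.05,1],
    [0.15,0.3,0,0,0,-0.05,1],
    [0.15,0.3,0,0,0,-0.034,1],
    [0,0,0,0,0,0,1],
    [0,0,0,0,0,0,1],
    [0,0,0,0,0,0,1],
  ],
)

```text
time_s: 4.45
tcp_pos: [542.5, -246.5, 349.9]
tcp_rot: [3.141, -0.001, -1.685]
contact_force: [-0.0, -1.3, -0.6]
grip_width: 0.135
```

Run:
```python
from station import read_state, optics
import cv2
s=read_state();print(s['tcp_pos'],s['tcp_rot'],s['grip_width'],s['contact_force'])
for n in ("side","top","wrist"):
    cv2.imwrite(f"pics/e_{n}.png",optics.get_image(n)[:,:,::-1])
```

```text
[ 542.52007471 -246.52657437  349.87701063] [ 3.14143988e+00 -5.43025869e-04 -1.68544270e+00] 0.13522666676401332 [-0.03566672 -1.32036543 -0.58861183]
```

View pics/e_side.png

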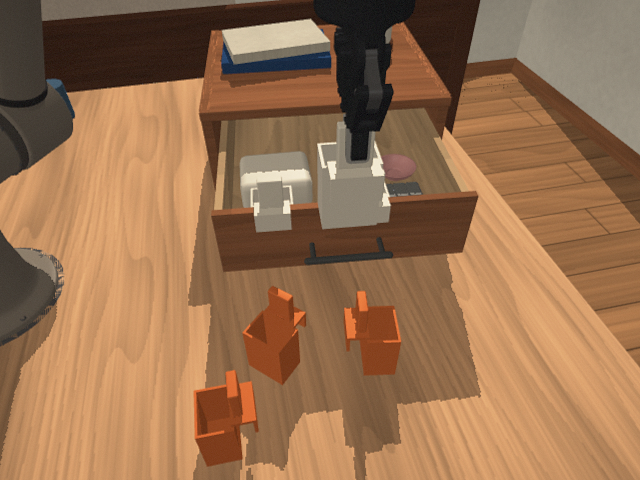

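View pics/e_top.png

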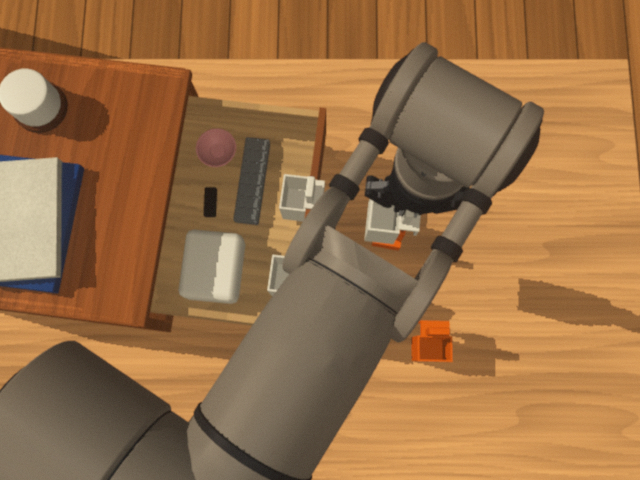

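View pics/e_wrist.png

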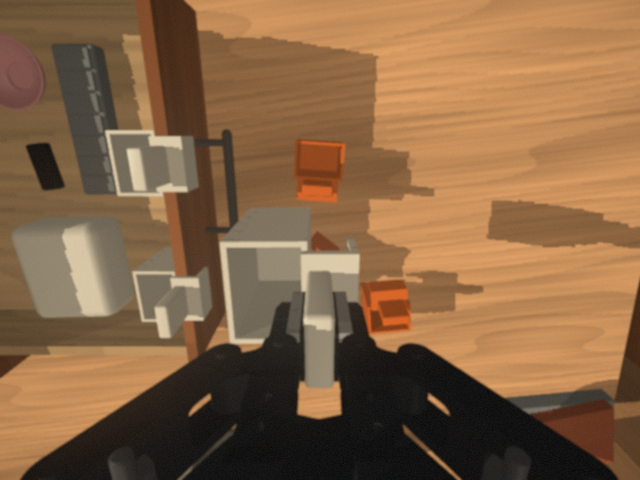

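Run:
```python
import cv2
im=cv2.imread("pics/e_wrist.png")
cv2.imwrite("pics/e2.png",cv2.resize(im[200:350,210:370],None,fx=4,fy=4,interpolation=cv2.INTER_CUBIC))
im=cv2.imread("pics/e_top.png")
cv2.imwrite("pics/e3.png",cv2.resize(im[185:255,355:430],None,fx=7,fy=7,interpolation=cv2.INTER_CUBIC))
```

```text
(no output)
```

View pics/e2.png

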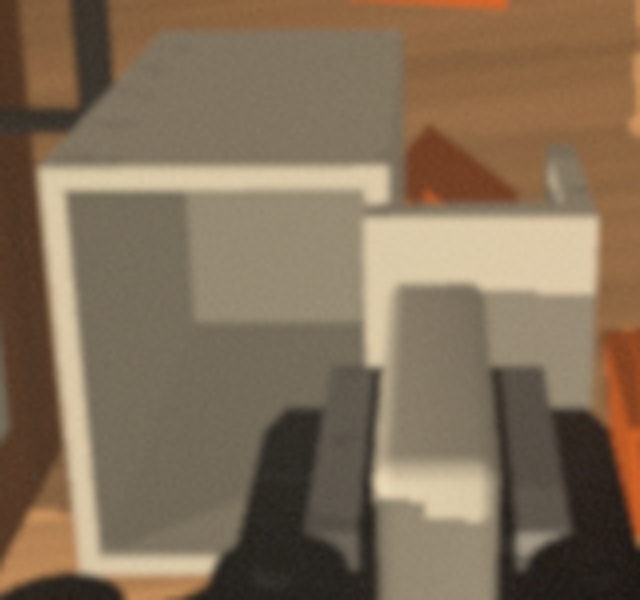

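View pics/e3.png

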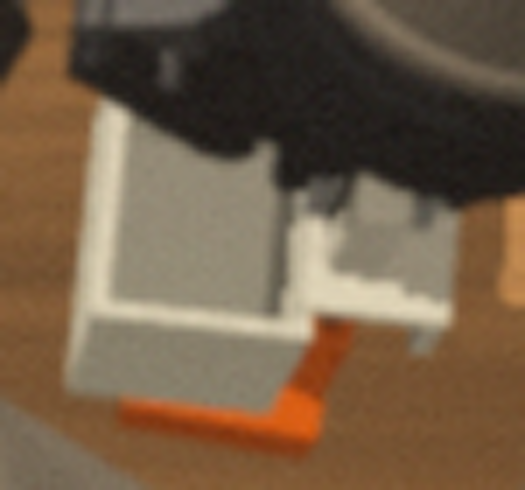

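Run:
```python
from h import *
from station import read_state
f=lambda p,s,o:(np.array(p,float)+.5)/s-.5+np.array(o)
s=read_state();p=s['tcp_pos'];zc=p[2]-95.6
print(p, np.degrees(s['tcp_rot'][2]))
def sh(n,P):
    print(n,P[:,:2].round(1).tolist(),np.linalg.norm(np.diff(P,axis=0),axis=1).round(1),np.degrees(np.arctan2(*np.diff(P,axis=0)[:,[1,0]].T)).round(1))
    a=np.radians(83.5);ex=np.array([np.cos(a),np.sin(a)]);ey=np.array([-ex[1],ex[0]])
    d=P[:,:2]-p[:2];print('  cup-frame rel TCP',(d@ex).round(1),(d@ey).round(1))
sh('w rim',ray('wrist',f([(392,165),(40,165),(80,573)],4,(210,200)),zc+80))
sh('w bridge',ray('wrist',f([(598,213),(364,215)],4,(210,200)),zc+85))
sh('t rim',ray('top',f([(318,330),(88,308)],7,(355,185)),zc+80))
sh('t lip',ray('top',f([(452,325)],7,(355,185)),zc+85))
```

```text
[ 542.47195719 -246.74506636  349.70618272] -96.61875461647651
w rim [[573.1, -244.5], [578.2, -200.8], [518.7, -193.8]] [44.  59.9] [ 83.4 173.3]
  cup-frame rel TCP [ 5.7 49.7 50. ] [-30.2 -30.3  29.6]
w bridge [[565.6, -269.2], [568.7, -240.7]] [28.7] [83.9]
  cup-frame rel TCP [-19.7   9. ] [-25.6 -25.4]
t rim [[514.8, -238.3], [519.0, -192.8]] [45.7] [84.7]
  cup-frame rel TCP [ 5.2 50.9] [28.4 29.4]
t lip [[514.9, -264.1]] [] []
  cup-frame rel TCP [-20.3] [25.4]
```

>>> arm_command(
  plan=[
    [0,0.3,0,0,0,0,1],
    [0,0.4,0,0,0,0,1],
    [0,0.4,0,0,0,0,1],
    [0,0.4,0,0,0,0,1],
    [0.005,0.3,0,0,0,0,1],
    [0,0.066,0,0,0,0,1],
    [0,0,0,0,0,0,1],
    [0,0,0,0,0,0,1],
    [0,0,0,0,0,0,1],
  ],
)

```text
time_s: 5.5
tcp_pos: [543.3, -97.9, 349.5]
tcp_rot: [3.141, -0.0, -1.687]
contact_force: [0.8, -0.5, -1.2]
grip_width: 0.134
```

Run:
```python
from station import read_state, optics
import cv2
s=read_state();print(s['tcp_pos'],s['tcp_rot'],s['grip_width'],s['contact_force'])
for n in ("side","wrist"):
    cv2.imwrite(f"pics/f_{n}.png",optics.get_image(n)[:,:,::-1])
```

```text
[543.3030281  -97.8634545  349.53420718] [ 3.14132010e+00 -3.93610662e-04 -1.68657219e+00] 0.13401326632323707 [ 0.77953967 -0.50096605 -1.2498487 ]
```

View pics/f_side.png

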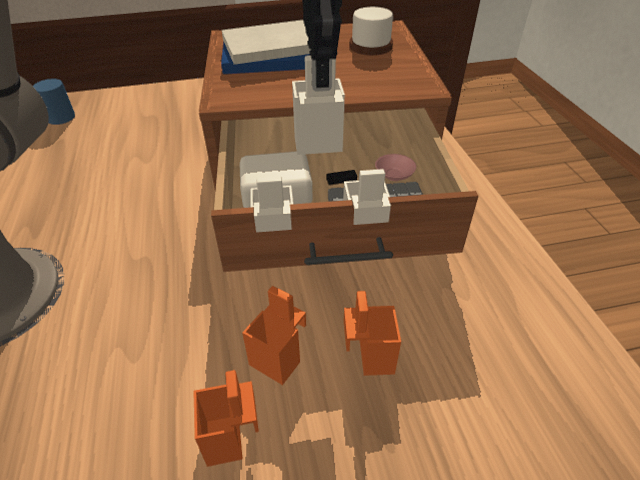

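View pics/f_wrist.png

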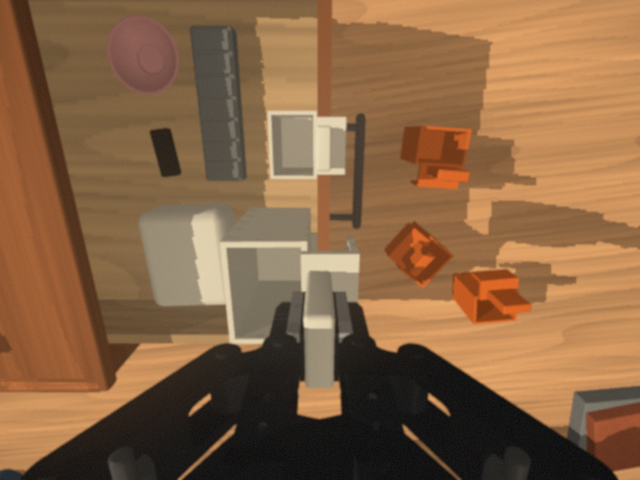

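Run:
```python
import cv2,numpy as np
im=cv2.imread("pics/f_side.png")
cv2.imwrite("pics/f2.png",cv2.resize(im[165:240,240:400],None,fx=5,fy=5,interpolation=cv2.INTER_CUBIC))
im=cv2.imread("pics/f_wrist.png")
cv2.imwrite("pics/f3.png",cv2.resize(im[100:260,250:370],None,fx=3.5,fy=3.5,interpolation=cv2.INTER_CUBIC))
```

```text
(no output)
```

View pics/f2.png

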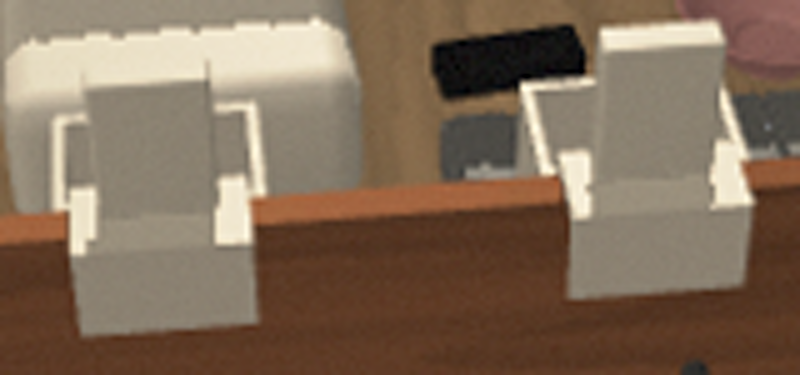

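View pics/f3.png

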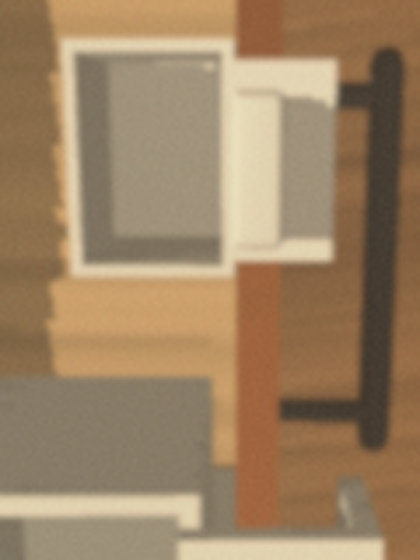

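Run:
```python
from h import *
from station import read_state
f=lambda p,s,o:(np.array(p,float)+.5)/s-.5+np.array(o)
s=read_state();p=s['tcp_pos'];print(p)
a=np.radians(83.5);ex=np.array([np.cos(a),np.sin(a)]);ey=np.array([-ex[1],ex[0]])
def sh(n,P):
    d=P[:,:2]-p[:2];print(n,P[:,:2].round(1).tolist(),'rel TCP',(d@ex).round(1),(d@ey).round(1))
so=(240,165);wo=(250,100)
sh('s NL lip',ray('side',f([(73,257),(254,244)],5,so),180))
sh('s NR lip',ray('side',f([(568,222),(752,205)],5,so),180))
sh('s NR tab',ray('side',f([(598,30),(722,23)],5,so),225))
sh('s panel out',ray('side',f([(260,226),(560,205)],5,so),175))
sh('s panel in',ray('side',f([(260,197),(530,181)],5,so),175))
sh('w NR rim',ray('wrist',f([(60,38),(72,277)],3.5,wo),175))
sh('w NR lip',ray('wrist',f([(337,60),(333,262)],3.5,wo),180))
sh('w panel',ray('wrist',f([(237,350),(281,350)],3.5,wo),175))
zc=p[2]-95.6
sh('s cup',ray('side',[(299,151),(343,150)],zc))
```

```text
[543.28801056 -97.62077026 349.49800626]
s NL lip [[446.3, -112.6], [495.3, -118.7]] rel TCP [-25.8 -26.3] [94.7 45.3]
s NR lip [[581.3, -129.5], [632.8, -134.3]] rel TCP [-27.4 -26.3] [-41.4 -93.1]
s NR tab [[594.6, -105.1], [628.1, -109.9]] rel TCP [-1.6 -2.6] [-51.9 -85.6]
s panel out [[499.2, -105.6], [583.0, -116.2]] rel TCP [-12.9 -13.9] [ 42.9 -41.5]
s panel in [[501.5, -93.1], [577.6, -103.9]] rel TCP [-0.2 -2.3] [ 42.1 -34.8]
w NR rim [[647.6, -63.1], [587.8, -56.4]] rel TCP [46.1 46. ] [-99.7 -39.6]
w NR lip [[634.1, -132.1], [584.3, -126.5]] rel TCP [-24.  -24.1] [-94.1 -44. ]
w panel [[562.9, -98.4], [561.4, -110.4]] rel TCP [  1.5 -10.7] [-19.5 -19.5]
s cup [[517.1, -82.8], [574.0, -94.3]] rel TCP [11.8  6.8] [ 27.7 -30.2]
```

>>> arm_command(
  plan=[
    [0,0,-0.3,0,0,0,1],
    [0,0,-0.3,0,0,0,1],
    [0,0,-0.3,0,0,0,1],
    [0,0,-0.3,0,0,0,1],
    [0,0,-0.2,0,0,0,1],
    [0,0,-0.15,0,0,0,1],
    [0,0,0,0,0,0,1],
    [0,0,0,0,0,0,1],
  ],
)

```text
time_s: 6.4
tcp_pos: [543.7, -96.9, 226.3]
tcp_rot: [-3.141, -0.0, -1.685]
contact_force: [0.3, -0.8, -1.0]
grip_width: 0.135
```

Run:
```python
from station import read_state, optics
import cv2
s=read_state();print(s['tcp_pos'],s['tcp_rot'],s['grip_width'],s['contact_force'])
for n in ("side","wrist"):
    cv2.imwrite(f"pics/g_{n}.png",optics.get_image(n)[:,:,::-1])
im=cv2.imread("pics/g_side.png")
cv2.imwrite("pics/g2.png",cv2.resize(im[120:240,230:410],None,fx=4,fy=4,interpolation=cv2.INTER_CUBIC))
```

```text
[543.65675121 -96.90647935 226.26189876] [-3.14086237e+00 -2.52021708e-04 -1.68533149e+00] 0.13511254633988926 [ 0.29031842 -0.82269469 -1.02626938]
```

View pics/g2.png

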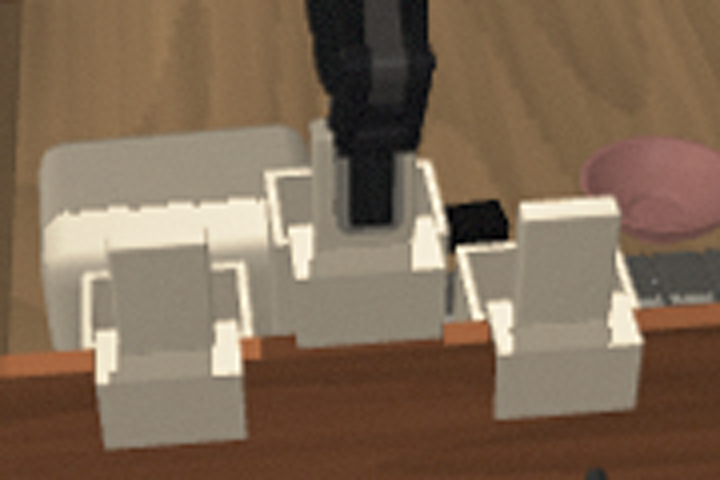

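View pics/g_wrist.png

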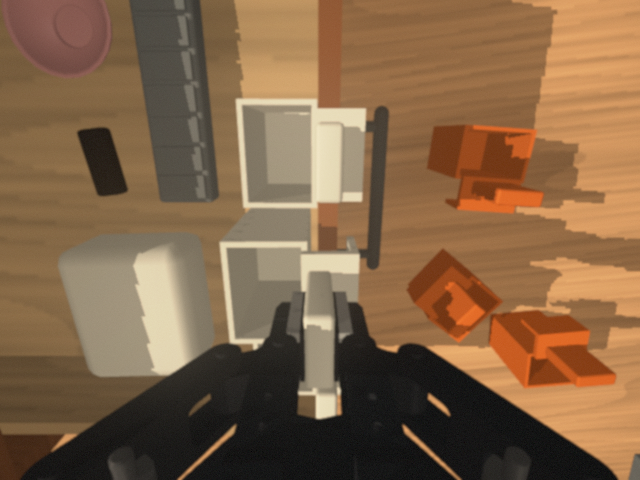

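Run:
```python
from h import *
f=lambda p,s,o:(np.array(p,float)+.5)/s-.5+np.array(o)
a=np.radians(83.5);ex=np.array([np.cos(a),np.sin(a)]);ey=np.array([-ex[1],ex[0]])
def sh(n,P):
    d=P[:,:2]-np.array([577,-106.3]);print(n,'ns',(d@ex).round(1),(d@ey).round(1))
o=(230,120)
sh('lip bot',ray('side',f([(298,347),(441,339)],4,o),226.3-95.6+55))
sh('lip top',ray('side',f([(298,281),(444,269)],4,o),226.3-95.6+85))
sh('NL lip',ray('side',f([(98,384),(243,375)],4,o),180))
sh('NR lip',ray('side',f([(493,357),(641,343)],4,o),180))
sh('panel out',ray('side',f([(262,360),(475,344)],4,o),175))
sh('w panel',ray('wrist',[(318.5,225),(336.5,225)],175))
sh('w lip',ray('wrist',[(359,253)],226.3-95.6+85))
```

```text
lip bot ns [-15.7 -17.3] [60.2 11. ]
lip top ns [-17.9 -17.3] [59.5 10.7]
NL lip ns [-20.2 -21.5] [129.3  79.8]
NR lip ns [-22.3 -21. ] [ -6.5 -58.6]
panel out ns [-8.3 -8.6] [72.5 -2.6]
w panel ns [ 5.9 -5. ] [5.6 5.6]
w lip ns [-14.1] [8.6]
```

>>> arm_command(
  plan=[
    [0,0,-0.1,0,0,0,1],
    [0,0,-0.1,0,0,0,1],
    [0,0,-0.1,0,0,0,1],
    [0,0,-0.05,0,0,0,1],
    [0,0,-0.03,0,0,0,1],
    [0,0,-0.02,0,0,0,1],
    [0,0,0,0,0,0,1],
    [0,0,0,0,0,0,1],
  ],
)

```text
time_s: 7.3
tcp_pos: [543.5, -96.6, 193.9]
tcp_rot: [-3.141, -0.0, -1.685]
contact_force: [0.2, -1.0, -1.3]
grip_width: 0.133
```

Run:
```python
from station import read_state, optics
import cv2
s=read_state();print(s['tcp_pos'],s['tcp_rot'],s['grip_width'],s['contact_force'])
for n in ("side",):
    cv2.imwrite(f"pics/h_{n}.png",optics.get_image(n)[:,:,::-1])
im=cv2.imread("pics/h_side.png")
cv2.imwrite("pics/h2.png",cv2.resize(im[120:240,230:410],None,fx=4,fy=4,interpolation=cv2.INTER_CUBIC))
```

```text
[543.47457124 -96.60449471 193.93784901] [-3.14116819e+00 -1.68418550e-04 -1.68495529e+00] 0.13344961506840416 [ 0.24775885 -0.95532715 -1.26075807]
```

View pics/h2.png

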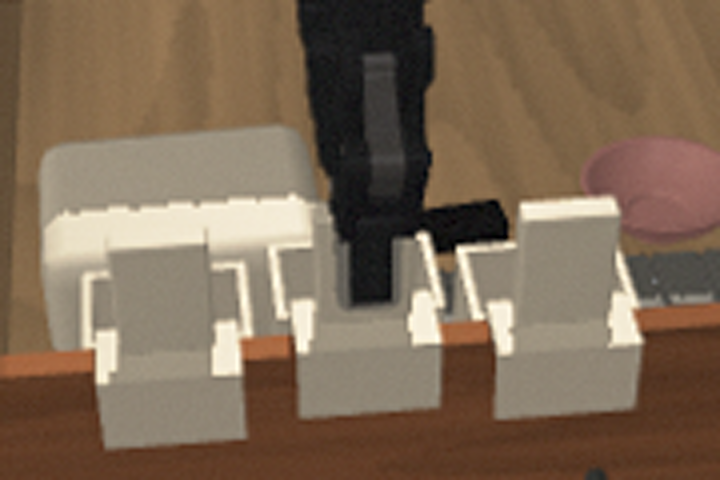

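>>> arm_command(
  plan=[
    [0,0,-0.015,0,0,0,1],
    [0,0,-0.015,0,0,0,1],
    [0,0,-0.01,0,0,0,1],
    [0,0,0,0,0,0,1],
    [0,0,0,0,0,0,1],
  ],
)

```text
time_s: 7.85
tcp_pos: [543.3, -96.6, 190.7]
tcp_rot: [-3.141, -0.0, -1.685]
contact_force: [-0.8, 0.8, 0.1]
grip_width: 0.137
```

>>> arm_command(
  plan=[
    [0,0,0,0,0,0,0.5],
    [0,0,0,0,0,0,0.3],
    [0,0,0,0,0,0,0],
    [0,0,0,0,0,0,0],
    [0,0,0,0,0,0,0],
    [0,0,0,0,0,0,0],
  ],
)

```text
time_s: 8.45
tcp_pos: [543.3, -96.6, 190.5]
tcp_rot: [3.142, -0.0, -1.685]
contact_force: [-0.9, 0.1, -0.9]
grip_width: 0.498
```

Run:
```python
from station import read_state, optics
import cv2
s=read_state();print(s['tcp_pos'],s['tcp_rot'],s['grip_width'],s['contact_force'])
for n in ("side","wrist"):
    cv2.imwrite(f"pics/i_{n}.png",optics.get_image(n)[:,:,::-1])
im=cv2.imread("pics/i_side.png")
cv2.imwrite("pics/i2.png",cv2.resize(im[120:240,230:410],None,fx=4,fy=4,interpolation=cv2.INTER_CUBIC))
```

```text
[543.32702333 -96.59649156 190.48893235] [ 3.14153880e+00 -8.83923344e-05 -1.68504282e+00] 0.4976881946389686 [-0.90840079  0.05336019 -0.92382471]
```

View pics/i2.png

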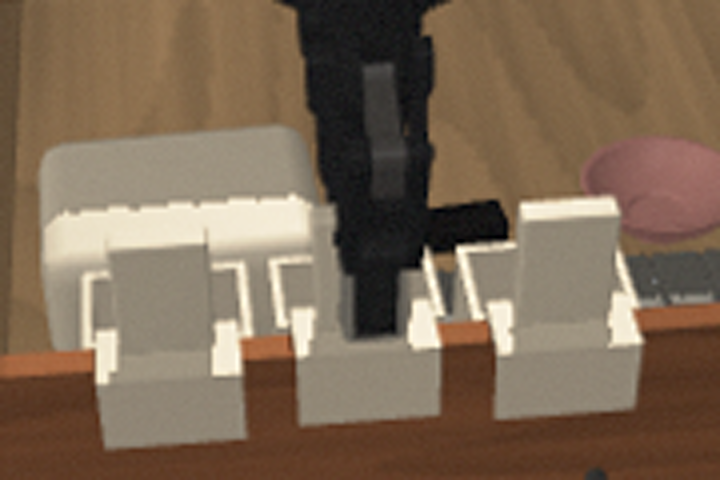

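View pics/i_wrist.png

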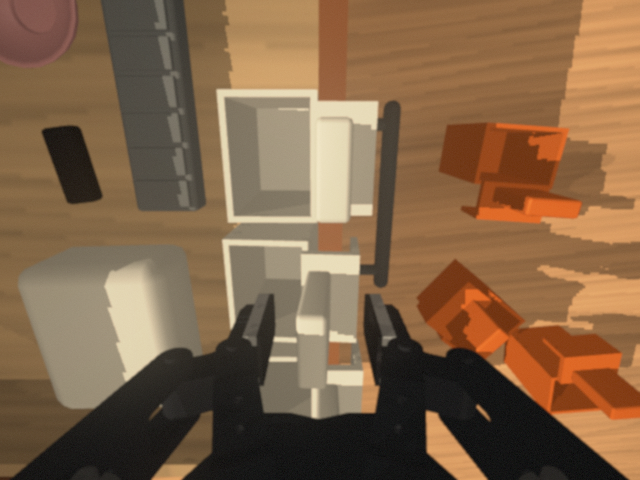

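The cup hangs level with its neighbours and the fingers are clear of the tab on both sides. I'll raise the arm straight up.

>>> arm_command(
  plan=[
    [0,0,0.1,0,0,0,0],
    [0,0,0.25,0,0,0,0],
    [0,0,0.4,0,0,0,0],
    [0,0,0.4,0,0,0,0],
    [0,0,0.4,0,0,0,0],
    [0,0,0.4,0,0,0,0],
    [0,0,0,0,0,0,0],
    [0,0,0,0,0,0,0],
    [0,0,0,0,0,0,0],
    [0,0,0,0,0,0,0],
  ],
)

```text
time_s: 9.55
tcp_pos: [542.9, -96.5, 345.3]
tcp_rot: [3.139, 0.0, -1.685]
contact_force: [0.9, 0.0, 0.5]
grip_width: 0.505
```

Run:
```python
from station import read_state, optics
import cv2
s=read_state();print(s['tcp_pos'],s['grip_width'],s['contact_force'],s['joint_velocities'].round(3))
for n in ("side","wrist"):
    cv2.imwrite(f"pics/j_{n}.png",optics.get_image(n)[:,:,::-1])
im=cv2.imread("pics/j_side.png")
cv2.imwrite("pics/j2.png",cv2.resize(im[120:240,230:410],None,fx=4,fy=4,interpolation=cv2.INTER_CUBIC))
```

```text
[542.9165147  -96.45457425 345.3435141 ] 0.5045070012925303 [0.93153184 0.04486949 0.49753641] [ 0.001  0.    -0.005  0.     0.001  0.001]
```

View pics/j2.png

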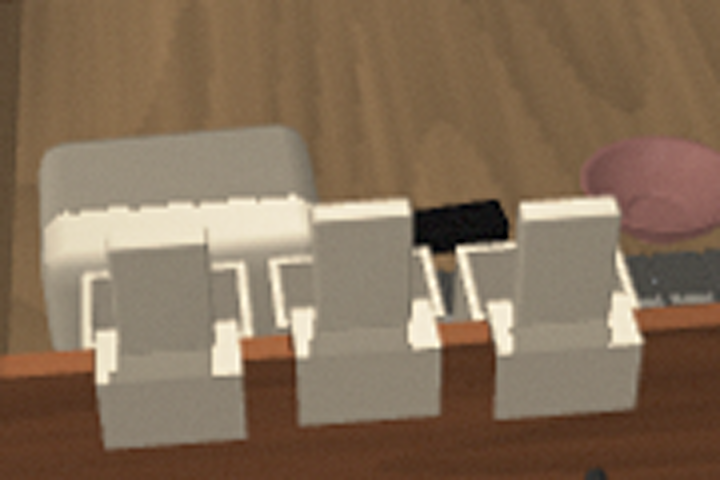

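View pics/j_wrist.png

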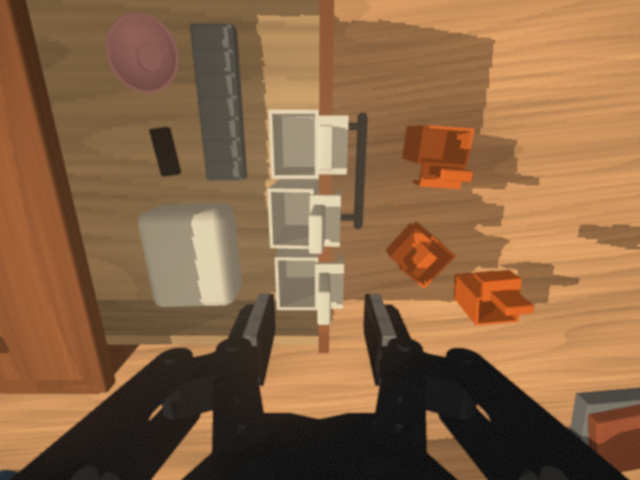

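The three cups hang in line and the bystanders are where they were. I'll make one numeric check, then hand in.

Run:
```python
from h import *
from station import workorder, read_state
f=lambda p,s,o:(np.array(p,float)+.5)/s-.5+np.array(o)
a=np.radians(83.5);ex=np.array([np.cos(a),np.sin(a)]);ey=np.array([-ex[1],ex[0]])
for n,q in dict(cup=[(297,360),(440,347)],NL=[(98,384),(243,375)],NR=[(493,357),(641,343)]).items():
    d=ray('side',f(q,4,(230,120)),180)[:,:2]-np.array([577,-106.3]);print(n,(d@ex).round(1),(d@ey).round(1))
print(workorder.close_job())
```

```text
cup [-15.8 -14.8] [60.7 10.8]
NL [-20.2 -21.5] [129.3  79.8]
NR [-22.3 -21. ] [ -6.5 -58.6]
the job is handed in; nothing more can be done
None
```

I hung the white cup between the two neighbours and handed the job in; the close call gives no verdict. I gripped it by its tab, lifted it over the panel and lowered it into the gap. I let go with its underside at about 95 mm by tool height, then raised the arm clear, at about 9.6 s on the clock.

**Last checks (side-camera measurements):**
- **Position:** the hook is over the panel and the cup is square. Its origin is about 33 mm inside the panel's middle plane, against 18 to 47 allowed.
- **Spacing:** it sits about 69 mm from the left neighbour's centre and 68 mm from the right's, with 55 needed.
- **Surroundings:** the neighbours and the things in the drawer looked unmoved in the last side and wrist pictures. The gripper was clear of everything and the wrist forces were about 1 N.

**Disagreements:** the side view puts the panel and both neighbours 2 to 3 mm farther out than the top and wrist views do. The left-right position of the right neighbour also differs by about 2 mm between the side and wrist views. Both fit roughly with the 2 mm calibration error and the margins. No check failed.

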